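Drop the candling rack's kickstand and hold the rack upright

ROBOT

A 7-joint arm with a two-finger parallel gripper is mounted at the origin on the work surface. World frame = base frame: x ahead of the robot, y to its left, z up, the work surface at z = 0. Lengths are in mm, angles in rad, forces in N, time in s.
With the tool pointing down it reaches from about 350 to 900 mm from the base axis. Payload 19.9 kg.
Tool frame: the origin (TCP) lies midway between the tips of the shut fingers; the grasp point (between the pads) lies 19 mm behind it; z points along the fingers, x is the direction in which the jaws open and shut, and the axes are right-handed (so a half turn about z gives the same grasp; the last joint's range is limited). The gripper opens to 94 mm and grips with 3 to 60 N. Pads are 16 mm wide; open, the fingers measure 119 mm over their backs; the gripper's body (75 mm by 177 mm) begins 78 mm behind the grasp point.
Start: joints at [-1.319, 0.417, -0.01, 1.614, 0.005, 1.111, -0.053], TCP at [180.985, 598.2, 205.425] pointing down, gripper open.
Joint ranges: [-2.81, 2.81], [-0.39, 2.02], [-1.27, 1.25], [0.06, 2.57], [-1.19, 4.33], [0.19, 2], [-2.82, 2.82]. Speed limits (rad/s): [1.89, 1.89, 2.39, 2.39, 3.01, 3.01, 3.01].

INTERFACE

Orientations are given as a rotation vector (axis times angle).
In Python, from station import manip gives the robot as it stands.
- The arm moves only by the shell command python3 -m pendant 'ROWS'. ROWS is text: rows parted by semicolons, each of 5 numbers parted by spaces: the shift along the tool's x, y, z in units of 60 mm (1.0 is 60 mm), then the turn about the tool's z in units of 8 degrees (1.0 is 8 degrees), then the finger opening in mm, from 0 to 94. A call has 1 to 20 rows; each row is the pose to reach, as a shift and turn from the pose commanded when the call began, along the tool's axes at that moment; what a row does not reach only later rows make up. A row lasts 1/8 s, in which the tool goes at most 62.5 mm and 10.7 degrees, less where a joint would pass 70% of its speed; a pose out of reach is approached as far as the arm can. A call with a gripper value outside its range is refused whole. The fingers move at their own pace and stop on an object; the grip force is fixed at half the most. Time passes only in rows, so rows that repeat a pose let the fingers close. It gives the time, the measured TCP pose, the force and the opening at its end, in the units of the state.
- manip.read_state(): the state, without advancing time (a new reading comes with each control period).
- manip.get_image(name): name is "scene" or "top" or "wrist"; returns a dict with "image" (420x560x3 uint8, red, green, blue), "K" (3x3 intrinsics, pixels), "rvec" (rotation vector, rad) and "tvec" (3), from world to camera coordinates, as OpenCV has them; the wrist camera has in their place "tool_from_camera" (4x4, takes a point from camera to tool coordinates, whose origin is the TCP and whose axes are the tool frame's). Camera axes: x right, y down, z forward; pixel columns grow to the right and rows downward; lengths in mm; the calibration is good to about 2 mm. A picture is of the moment at which its call begins: read the wrist's pose just before it. There is no depth.
- manip.hand_in(): hands the job in, once; it reports no verdict.
The state is a dict: "time": time; "q": joint angles; "qvel": joint speeds; "tau": joint torques, N m; "tool_pos": TCP position; "tool_rot": TCP orientation; "contact_force": force on the tool from outside, world axes, zero at the start; "moment": the same for the moment, N m; "gripper_width": finger opening in mm.
Only numpy, scipy, OpenCV 4.12 (cv2) and the standard library are available. Lean on these libraries where they do the work, as an engineer would, in place of code of your own. Each camera call takes 0.05 s, during which the arm holds its last target.

TASK

The pine candling rack is lolling back on its loose hinge. While it still leans back, flip its steel kickstand down over centre until it snaps fully down; then take the rack by the wooden bar across its top, bring it upright and finish still gripping the bar, holding the rack steady and upright so that I can tighten the hinge. Leave the other things on the counter where they are.

Things in the scene. Friction and masses are not known exactly. Their poses are not given: they have to be found in the camera images.
- rack_base: Pine foot board 100 x 230 x 12 mm fixed to the counter. Origin: centre of its underside. Its x axis points away from the robot side (the way the rack leans), y along the board towards the kickstand's end, z up; turned only in yaw (within 0.4 rad).
- rack_hinge (a point): Middle of the rack's hinge axis, 20 mm above the counter over the foot board's centre; it runs along the board's y. The rack is a pine frame 180 mm wide (along y), 280 mm tall, 18 mm thick, with two black paddles fixed in slots on its back (up to 70 mm behind its mid-plane, none higher than 200 mm above the hinge).
- rack (a joint): Tilt of the rack about its hinge, rad: 0 = upright, positive = top leaning away along the board's +x. Stops at -0.08 and +0.30; it starts resting at +0.30. Let go, it falls back to +0.30 from any tilt. About 1 to 3 N across the top bar lifts or holds it. The rack weighs about 0.8 kg.
- rack_bar: Round wooden bar across the top of the rack, 22 mm diameter, 140 mm free length between two side posts that rise 19 mm above its upper face. Its axis runs along the board's y. Origin: middle of its axis, 250 mm from the hinge axis in the rack's plane; 50 mm free below its axis. It is a roller grip that turns in the posts, so a pinch from above across x lets the rack tilt.
- leg (a joint): Kickstand angle about its hub, rad: 0 = folded (start; points outwards and up, 55 degrees from the rack's up), 1.92 = fully down (165 degrees from up, foot almost on the counter). It swings in the rack's plane, outwards and down. An over-centre spring drives it to the nearer stop; past dead centre, about 0.95, it snaps down by itself. Turning it takes at most about 0.35 N m.
- leg_hub (a point): Centre of the kickstand's hub, a 30 mm steel disc on a stub at the rack's +y end: 125 mm along y from the rack's middle and 100 mm from the hinge axis in the rack's plane.
- leg_tip (a point): Centre of the rubber foot (19 mm ball) at the end of the kickstand, a round steel rod 16 mm thick and 110 mm long; the rod also splays towards the rack's front (-x), evenly from 0 at the hub to 30 mm at the foot.
- nest_egg: Tan ceramic nest egg standing on its flat foot, 44 mm wide, 56 mm tall; bystander. Origin: centre of its underside.
- copper_bell: Copper hand bell standing mouth down, 64 mm wide, 100 mm tall; bystander. Origin: centre of its underside.
- screwdriver: Stubby screwdriver with a red handle, lying, 110 mm long; bystander. Origin: under its middle.
- lens_tin: Round metal tin of lenses, 83 mm wide, 36 mm tall; bystander. Origin: centre of its underside.

How it is judged (in metres and radians):
On the way, in this order (a step that is already met when the one before it is completed fails the run):
1. the kickstand is snapped fully down while the rack still leans back (value of joint leg above 1.8 rad and value of joint rack above 0.2 rad), for 0.2 s.
2. the rack is held upright by its bar (value of joint rack between -0.06 and 0.06 rad and contact force between the fingers and rack_bar above 2 N), for 0.2 s.
At the end, for the whole second after the job is handed in: The kickstand is fully down (joint leg above 1.8 rad), the rack is upright within 0.06 rad and still (under 0.05 rad/s), and the fingers hold its top bar (more than 2 N of contact) through the last second (all of step 2 and value of joint leg above 1.8 rad and velocity of joint rack between -0.05 and 0.05 rad/s); the arm keeps its last pose, push and grip.
It fails at once if the nest egg is moved more than 30 mm (distance of nest_egg from where it was at the start of the episode above 0.03 m).
It fails at once if the copper bell is moved more than 30 mm (distance of copper_bell from where it was at the start of the episode above 0.03 m).
It fails at once if the screwdriver is moved more than 30 mm (distance of screwdriver from where it was at the start of the episode above 0.03 m).
It fails at once if the lens tin is moved more than 30 mm (distance of lens_tin from where it was at the start of the episode above 0.03 m).
It also fails if it takes over 42 s, if anything falls off the work surface, if the arm or the gripper's body presses on something with over 40 N, if the wrist force passes 120 N, or if a joint passes its speed limit or range.

## Working session

There is one attempt and no reset: what is moved stays moved. The work goes in short steps, Python scripts to look and compute and a shell command to move; the robot and the scene stay as the last step left them, time stands still between calls to the robot, and variables do not carry over. Pictures are saved under pics/ and viewed, and the job is handed in when it is done.

```bash
mkdir -p pics; python3 - <<'E'
from station import manip
import cv2
s=manip.read_state()
print({k:(v if not hasattr(v,'__len__') else [round(float(a),3) for a in v]) for k,v in s.items()})
import pickle
d={}
for n in ["scene","top","wrist"]:
    i=manip.get_image(n); d[n]=i
    cv2.imwrite(f"pics/{n}0.png",i["image"][:,:,::-1])
    print(n,{k:v for k,v in i.items() if k!="image"})
pickle.dump((s,d),open("d0.pkl","wb"))
E
```

```text
{'time': 0.0, 'q': [-1.319, 0.418, -0.01, 1.614, 0.005, 1.111, -0.053], 'qvel': [-0.0, -0.001, 0.0, 0.001, 0.0, -0.0, -0.001], 'tau': [0.002, -85.127, 0.64, -42.597, -0.049, 0.019, 0.0], 'tool_pos': [180.882, 597.86, 204.835], 'tool_rot': [2.522, 1.872, -0.001], 'contact_force': [0.369, 0.011, -0.173], 'moment': [-0.006, -0.008, 0.025], 'gripper_width': 94.10943498163938}
scene {'K': array([[444.01456515,   0.        , 285.03369229],
       [  0.        , 444.01456515, 211.63519964],
       [  0.        ,   0.        ,   1.        ]]), 'rvec': array([ 1.57019372,  2.08598752, -0.75506167]), 'tvec': array([ 116.00370474, -250.11040788, 1553.72390862])}
top {'K': array([[444.80281858,   0.        , 282.91902655],
       [  0.        , 444.80281858, 212.01071759],
       [  0.        ,   0.        ,   1.        ]]), 'rvec': array([ 2.10755278, -2.16320851,  0.20991098]), 'tvec': array([  -5.53991386,  538.25985295, 1298.38902438])}
wrist {'K': array([[309.12454432,   0.        , 281.86201559],
       [  0.        , 309.12454432, 207.76197367],
       [  0.        ,   0.        ,   1.        ]]), 'tool_from_camera': array([[ 9.99999150e-01, -2.46053330e-04, -1.28060972e-03,
         3.30515024e-01],
       [ 5.73655556e-04,  9.64916056e-01,  2.62557947e-01,
        -7.77497248e+01],
       [ 1.17107762e-03, -2.62558459e-01,  9.64915377e-01,
        -1.78102522e+02],
       [ 0.00000000e+00,  0.00000000e+00,  0.00000000e+00,
         1.00000000e+00]])}
```

```bash
ls; ls pics
```

```text
d0.pkl
pics
scene0.png
top0.png
wrist0.png
```

View pics/scene0.png

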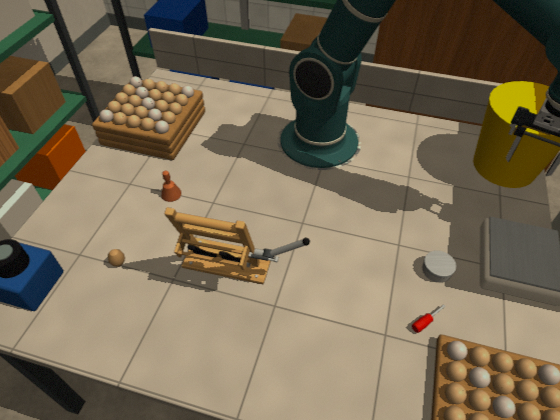

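View pics/top0.png

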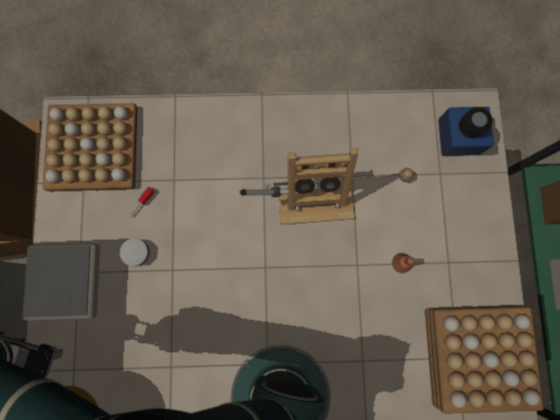

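View pics/wrist0.png

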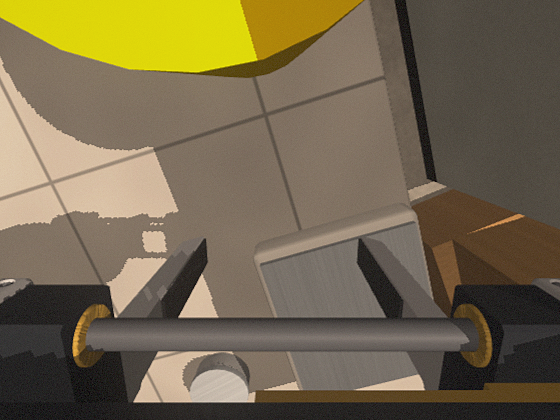

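The scene view shows the rack at about (220,245), with its leg tip at about (306,241). In the top view the board is at about (317,213), the bar at (323,160) and the leg tip at (243,191). Next I'll crop in.

```bash
python3 - <<'E'
import pickle,cv2
s,d=pickle.load(open("d0.pkl","rb"))
a=d["scene"]["image"][190:300,150:330,::-1]; cv2.imwrite("pics/cs.png",cv2.resize(a,None,fx=4.4,fy=4.4,interpolation=cv2.INTER_CUBIC))
a=d["top"]["image"][130:240,230:380,::-1]; cv2.imwrite("pics/ct.png",cv2.resize(a,None,fx=5,fy=5,interpolation=cv2.INTER_CUBIC))
E
```

```text
(no output)
```

View pics/cs.png

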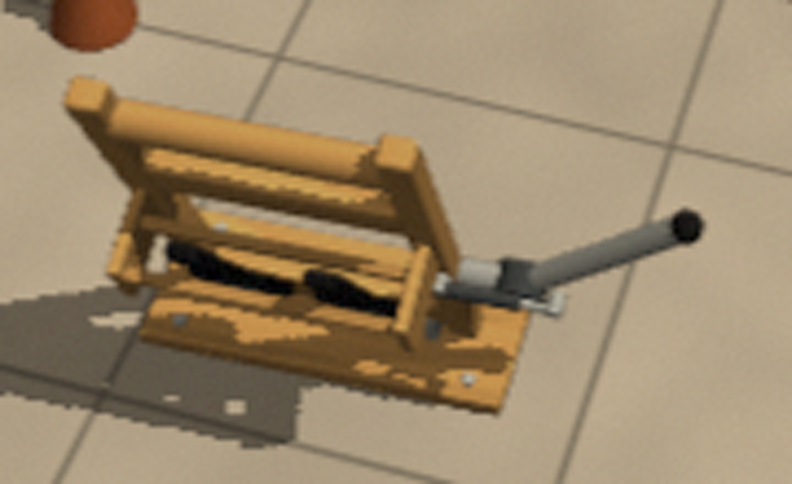

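View pics/ct.png

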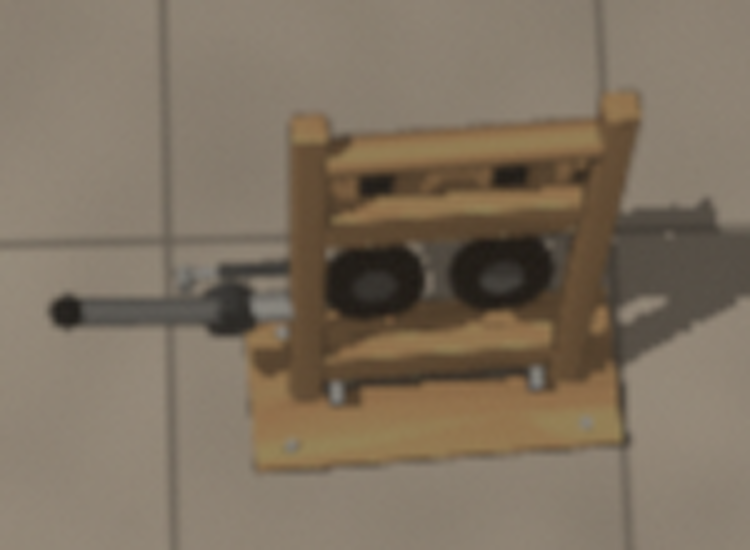

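```bash
cat > h.py <<'E'
import numpy as np,cv2
def cam(i):
    R=cv2.Rodrigues(np.array(i["rvec"]))[0]; t=np.array(i["tvec"]); return i["K"],R,t
def ray(i,p):
    K,R,t=cam(i); v=R.T@(np.linalg.inv(K)@[p[0],p[1],1]); return -R.T@t, v/np.linalg.norm(v)
def plane(i,p,z):
    c,v=ray(i,p); return c+v*(z-c[2])/v[2]
def tri(i,p,j,q):
    a,u=ray(i,p); b,w=ray(j,q)
    s=np.linalg.lstsq(np.c_[u,-w],b-a,rcond=None)[0]
    A=a+s[0]*u;B=b+s[1]*w; return (A+B)/2, np.linalg.norm(A-B)
def proj(i,X):
    K,R,t=cam(i); c=K@(R@np.array(X)+t); return c[:2]/c[2]
E
python3 - <<'E'
import pickle; from h import *
np.set_printoptions(precision=1,suppress=True)
s,d=pickle.load(open("d0.pkl","rb"))
T=lambda x,y:((x+.5)/5-.5+230,(y+.5)/5-.5+130)
S=lambda x,y:((x+.5)/4.4-.5+150,(y+.5)/4.4-.5+190)
t,sc=d["top"],d["scene"]
for n,a,b in [("tip",(66,311),(686,225)),("bar+",(328,153),(376,158)),("bar-",(602,137),(112,119)),("hub",(228,308),(515,275)),("post+",(309,125),(397,148)),("post-",(620,103),(90,92))]:
    print(n,*tri(t,T(*a),sc,S(*b)))
for p in [(253,460),(622,438)]: print("front",plane(t,T(*p),12))
for p in [(140,335),(500,402),(528,313)]: print("scene brd",plane(sc,S(*p),12))
# bystanders
for n,p in [("egg",(116,258)),("bell",(171,190)),("sd",(424,322)),("tin",(440,262))]: print(n,plane(sc,p,20))
E
```

```text
tip [571.8  90.7 186.8] 0.9307218797177366
bar+ [634.  -52.9 268.4] 4.789516274458626
bar- [ 641.5 -194.8  259.4] 0.8405047641640973
hub [586.3   0.3 124.1] 4.5304385958576905
post+ [641.6 -40.3 290.2] 0.1310147898901221
post- [ 649.7 -198.4  288.9] 1.7338148285143273
front [514.5 -11.   12. ]
front [ 522.6 -241.    12. ]
scene brd [ 619.7 -235.3   12. ]
scene brd [603.4  -8.8  12. ]
scene brd [537.7 -11.5  12. ]
egg [ 650.5 -412.2   20. ]
bell [ 378.4 -378.3   20. ]
sd [609.  407.2  20. ]
tin [417.7 435.1  20. ]
```

```bash
cat >> h.py <<'E'
def units(pos,rot,target):
    R=cv2.Rodrigues(np.array(rot,float))[0]; return R.T@(np.array(target)-pos)/60
def yawx(rot):
    R=cv2.Rodrigues(np.array(rot,float))[0]; return np.degrees(np.arctan2(R[1,0],R[0,0])),R
E
python3 - <<'E'
from h import *; from station import manip
np.set_printoptions(precision=3,suppress=True)
s=manip.read_state(); print(yawx(s["tool_rot"]), units(s["tool_pos"],s["tool_rot"],[578,61,240]))
E
```

```text
(np.float64(73.16376378935135), array([[ 0.29 ,  0.957, -0.   ],
       [ 0.957, -0.29 , -0.001],
       [-0.001,  0.   , -1.   ]])) [-6.649  8.926 -0.577]
```

```bash
python3 -m pendant '-0.3 0.4 -0.3 0.5 0; -0.8 1.1 -0.58 1.3 0; -1.4 1.9 -0.58 2 0; -2 2.7 -0.58 2.7 0; -2.6 3.5 -0.58 3.5 0; -3.2 4.3 -0.58 4.3 0; -3.8 5.1 -0.58 5.1 0; -4.4 5.9 -0.58 5.9 0; -5 6.7 -0.58 6.7 0; -5.5 7.4 -0.58 7.4 0; -6 8 -0.58 8 0; -6.4 8.6 -0.58 8.5 0; -6.65 8.93 -0.58 8.8 0; -6.65 8.93 -0.58 8.8 0; -6.65 8.93 -0.58 8.8 0; -6.65 8.93 -0.58 8.8 0'
python3 - <<'E'
from h import *; from station import manip; import pickle
np.set_printoptions(precision=3,suppress=True)
s=manip.read_state(); print(s["time"],s["tool_pos"],yawx(s["tool_rot"])[0],units(s["tool_pos"],s["tool_rot"],[578,61,190]),s["contact_force"],s["q"])
d={}
for n in ["scene","top","wrist"]:
    d[n]=manip.get_image(n); cv2.imwrite(f"pics/{n}1.png",d[n]["image"][:,:,::-1])
E
```

```text
time: 2.15
tool_pos: [577.8, 62.4, 240.3]
tool_rot: [-3.14, -0.079, 0.0]
contact_force: [0.4, 0.4, 0.6]
gripper_width: 0.6
2.15 [577.835  62.376 240.336] 2.8857513242998882 [0.002 0.023 0.839] [0.392 0.366 0.551] [-0.577  0.338  0.527  1.701 -0.184  1.152  0.052]
```

View pics/wrist1.png

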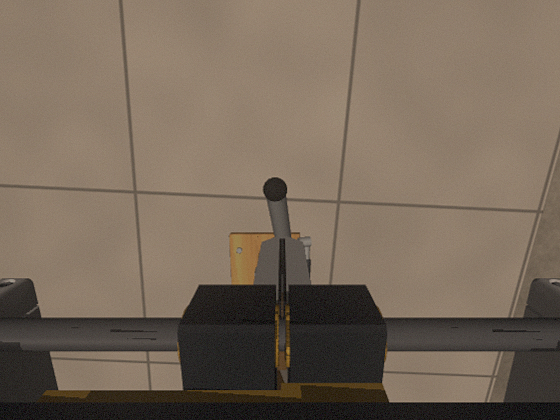

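View pics/scene1.png

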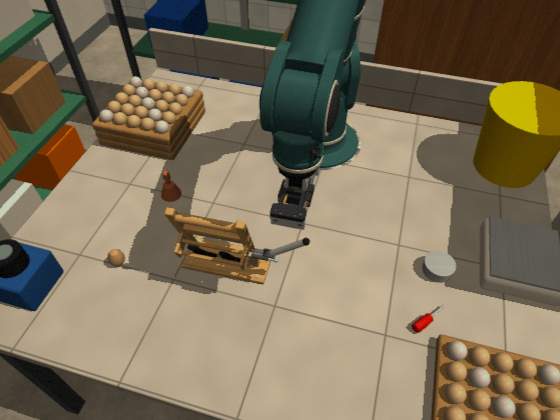

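```bash
python3 - <<'E'
from h import *; import pickle
from station import manip
s,d=pickle.load(open("d0.pkl","rb"))
for P in ([578,62,240],[578,62,340],[577,62,160],[577,90,187]): print(proj(d["scene"],P),proj(d["top"],P))
i=manip.get_image("wrist"); T=i["tool_from_camera"]; st=manip.read_state(); R=yawx(st["tool_rot"])[1]
inv=np.linalg.inv(T)
for P in ([571.8,90.7,186.8],[577.8,62.4,240]):
    p=inv@np.r_[R.T@(np.array(P)-st["tool_pos"]),1]; q=i["K"]@p[:3]; print(q[:2]/q[2])
a=manip.get_image("scene")["image"][120:300,170:350,::-1]; cv2.imwrite("pics/cs1.png",cv2.resize(a,None,fx=3.3,fy=3.3,interpolation=cv2.INTER_CUBIC))
E
```

```text
[293.74267187 225.95544786] [252.42437333 184.65920879]
[294.88314205 196.12988954] [250.2269256  174.69817741]
[293.05828652 246.39647966] [253.93740195 191.84140479]
[304.89313571 242.35862207] [243.19283398 189.88067918]
[277.24904208 188.13453555]
[283.62917885 250.46266068]
```

View pics/cs1.png

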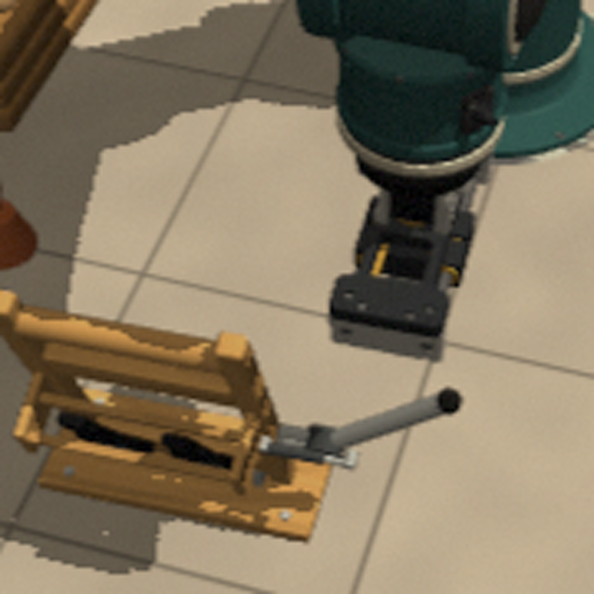

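```bash
python3 -m pendant '0 0 0.3 0 0; 0 0 0.7 0 0; 0 0 1 0 0; 0 0 1.2 0 0; -0.05 0 1.35 0 0; -0.1 0 1.5 0 0; -0.13 0 1.6 0 0; -0.13 0 1.6 0 0'
python3 - <<'E'
from station import manip; import cv2
cv2.imwrite("pics/w2.png",manip.get_image("wrist")["image"][:,:,::-1])
a=manip.get_image("scene")["image"][120:300,170:350,::-1]; cv2.imwrite("pics/cs2.png",cv2.resize(a,None,fx=3.3,fy=3.3,interpolation=cv2.INTER_CUBIC))
E
```

```text
time: 3.4
tool_pos: [570.1, 60.6, 144.0]
tool_rot: [3.14, 0.076, -0.001]
contact_force: [-0.2, -0.8, 3.0]
gripper_width: 0.3
```

View pics/cs2.png

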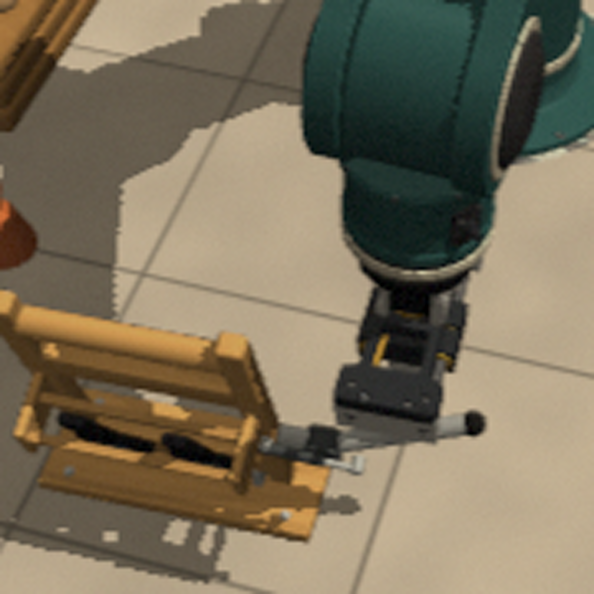

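View pics/w2.png

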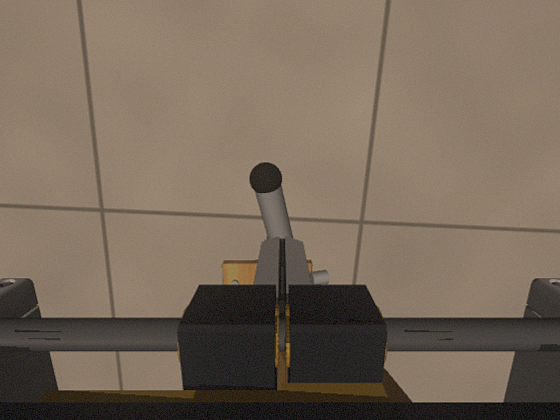

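The leg is turning under the fingers: its tip has moved to (475,423) in the crop, with 3 N of force. I'll keep pushing past dead centre.

```bash
python3 -m pendant '-0.04 0 0.15 0 0; -0.08 0 0.3 0 0; -0.12 0 0.45 0 0; -0.16 0 0.6 0 0; -0.2 0 0.75 0 0; -0.24 0 0.9 0 0; -0.24 0 0.9 0 0; -0.24 0 0.9 0 0; -0.24 0 0.9 0 0'
python3 - <<'E'
from station import manip; import cv2
cv2.imwrite("pics/w3.png",manip.get_image("wrist")["image"][:,:,::-1])
a=manip.get_image("scene")["image"][120:300,170:350,::-1]; cv2.imwrite("pics/cs3.png",cv2.resize(a,None,fx=3.3,fy=3.3,interpolation=cv2.INTER_CUBIC))
E
```

```text
time: 4.62
tool_pos: [556.4, 60.1, 90.6]
tool_rot: [-3.141, -0.076, -0.001]
contact_force: [1.1, -1.5, -0.4]
gripper_width: 0.4
```

View pics/cs3.png

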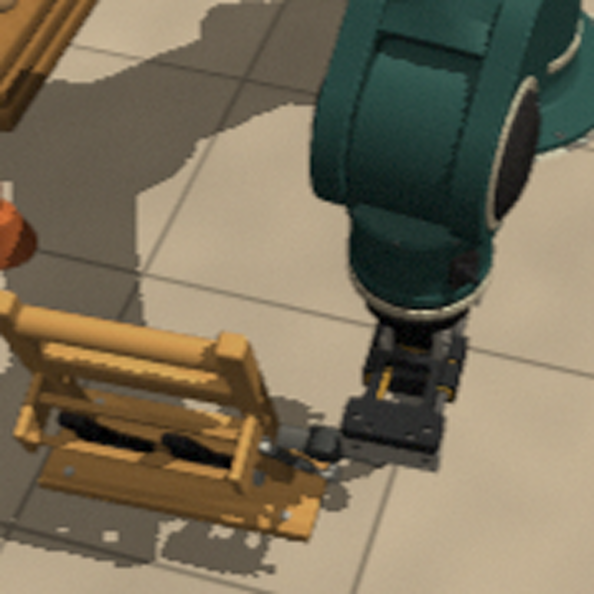

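View pics/w3.png

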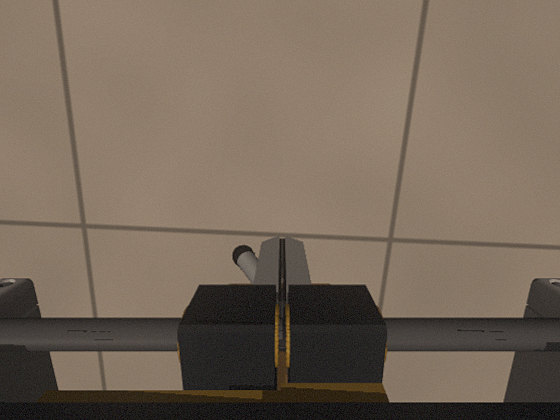

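```bash
cat > wp.py <<'E'
from h import *; from station import manip
def wproj(st,i,P):
    R=yawx(st["tool_rot"])[1]; p=np.linalg.inv(i["tool_from_camera"])@np.r_[R.T@(np.array(P)-st["tool_pos"]),1]; q=i["K"]@p[:3]; return q[:2]/q[2]
C=np.array([564,-125,0.]);psi=.05
ex=np.array([np.cos(psi),np.sin(psi),0]);ey=np.array([-np.sin(psi),np.cos(psi),0]);ez=np.array([0,0,1.])
def rack(th,y,up,front=0):
    u=np.sin(th)*ex+np.cos(th)*ez; n=-np.cos(th)*ex+np.sin(th)*ez
    return C+20*ez+y*ey+up*u+front*n
def tip(th,leg):
    a=np.radians(55)+leg; return rack(th,125+110*np.sin(a),100+110*np.cos(a),30)
E
python3 - <<'E'
from wp import *
st=manip.read_state(); i=manip.get_image("wrist")
for l in (0,1.0,1.2,1.4,1.6,1.8,1.92): print(l,tip(.3,l).round(),wproj(st,i,tip(.3,l)).round())
print(rack(.3,0,250))
E
```

```text
0 [573.  91. 185.] [346. 285.]
1.0 [541. 101.  85.] [262. 184.]
1.2 [536.  90.  66.] [256. 194.]
1.4 [532.  76.  50.] [251. 208.]
1.6 [528.  59.  37.] [248. 224.]
1.8 [526.  39.  27.] [247. 243.]
1.92 [526.  27.  23.] [246. 255.]
[ 637.78772084 -121.30753639  258.83412228]
```

The wrist view has the foot at about (243,256), where a leg angle of 1.92 predicts (246,255), so the leg looks fully down. I'll rise clear and check from the other cameras.

```bash
python3 -m pendant '0 0 -0.5 0 0; 0 0 -1.2 0 0; 0 0 -2 0 0; 0 0 -2.8 0 0; 0 0 -3.6 0 0; 0 0 -4.2 0 0; 0 0 -4.2 0 94; 0 0 -4.2 0 94; 0 0 -4.2 0 94'
python3 - <<'E'
from wp import *
np.set_printoptions(precision=3,suppress=True)
s=manip.read_state(); i=manip.get_image("wrist"); j=manip.get_image("scene")
cv2.imwrite("pics/w4.png",i["image"][:,:,::-1])
a=j["image"][120:300,170:350,::-1]; cv2.imwrite("pics/cs4.png",cv2.resize(a,None,fx=3.3,fy=3.3,interpolation=cv2.INTER_CUBIC))
print((proj(j,tip(.3,1.92))-[170,120])*3.3,wproj(s,i,tip(.3,1.92)))
print(s["tool_pos"],units(s["tool_pos"],s["tool_rot"],[638,-121,340]))
E
```

```text
time: 5.9
tool_pos: [555.7, 60.1, 341.3]
tool_rot: [3.14, 0.076, -0.002]
contact_force: [-0.0, -0.6, -0.4]
gripper_width: 27.0
[377.26  456.308] [263.902 192.01 ]
[555.714  60.081 341.269] [1.224 3.081 0.021]
```

View pics/cs4.png

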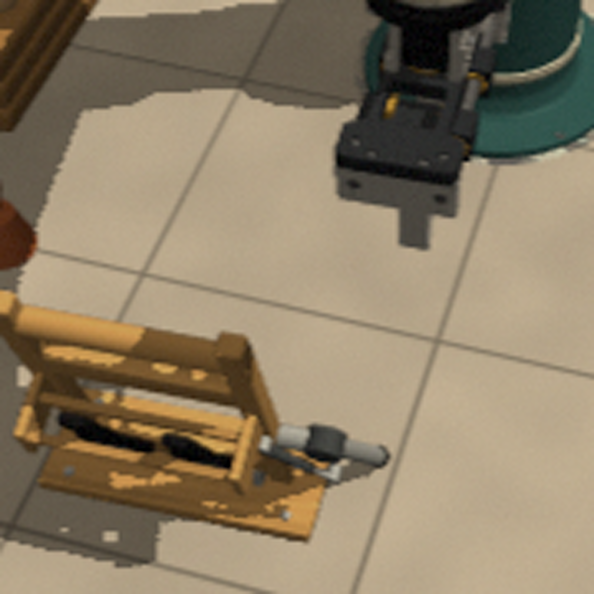

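View pics/w4.png

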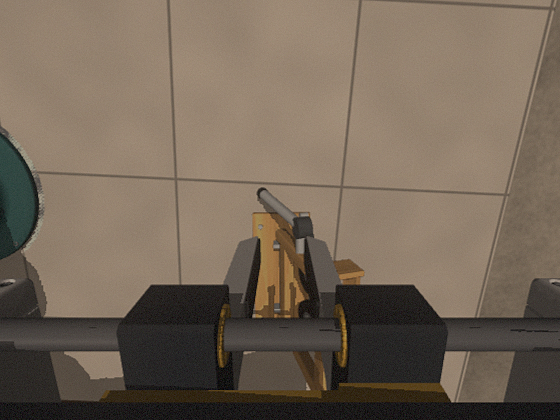

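The leg is fully down: the foot is at (379,457) in the scene crop against a predicted (377,456). Now I'll move over the bar.

```bash
python3 -m pendant '0.2 0.4 0 0 94; 0.4 1 0 0 94; 0.7 1.7 0 0 94; 0.9 2.3 0 0 94; 1.1 2.8 0 0 94; 1.22 3.08 0.02 0 94; 1.22 3.08 0.02 0 94; 1.22 3.08 0.02 0 94; 1.22 3.08 0.02 0 94'
python3 - <<'E'
from wp import *
np.set_printoptions(precision=3,suppress=True)
s=manip.read_state(); i=manip.get_image("wrist"); j=manip.get_image("scene"); t=manip.get_image("top")
im=i["image"][:,:,::-1].copy()
for y in (-70,0,70): 
    p=wproj(s,i,rack(.3,y,250)); print("w",p); cv2.circle(im,(int(p[0]),int(p[1])),3,(0,0,255),1)
cv2.imwrite("pics/w5.png",im)
a=cv2.resize(j["image"][120:300,170:350,::-1],None,fx=3.3,fy=3.3,interpolation=cv2.INTER_CUBIC)
for y in (-70,0,70):
    p=(proj(j,rack(.3,y,250))-[170,120])*3.3+1; print(p); cv2.circle(a,(int(p[0]),int(p[1])),3,(0,0,255),1)
cv2.imwrite("pics/cs5.png",a)
print(s["tool_pos"],yawx(s["tool_rot"])[0],units(s["tool_pos"],s["tool_rot"],[638,-121,240]))
E
```

```text
time: 7.12
tool_pos: [638.1, -119.7, 341.3]
tool_rot: [-3.14, -0.078, -0.001]
contact_force: [-0.0, 0.4, -0.2]
gripper_width: 94.0
w [282.97  287.288]
w [282.98  215.943]
w [282.99  134.241]
[ 23.574 321.486]
[122.038 340.252]
[222.474 359.393]
[ 638.102 -119.741  341.318] 2.8503563424623257 [-0.003  0.022  1.689]
```

View pics/cs5.png

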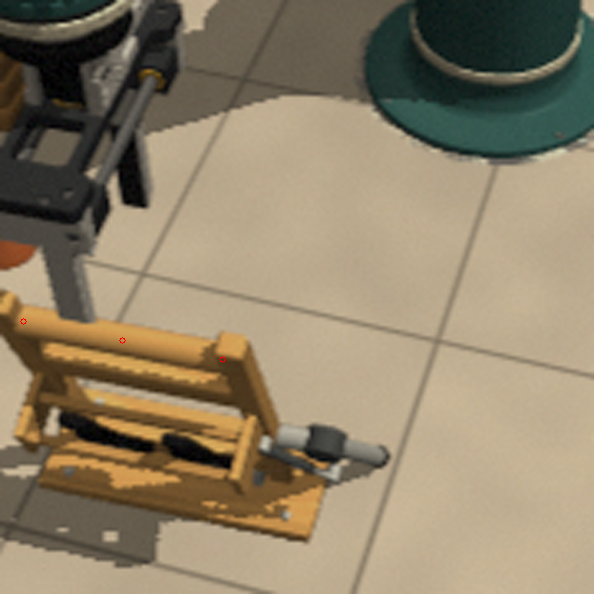

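View pics/w5.png

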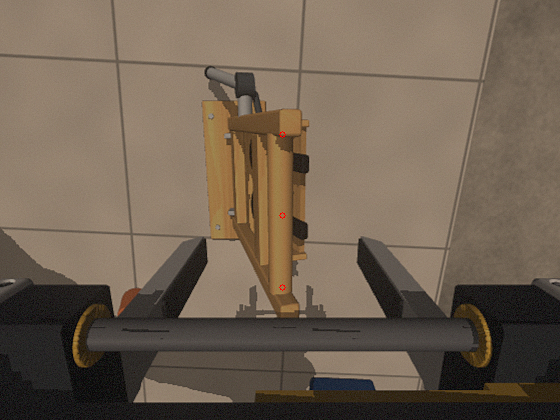

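The bar's predicted axis falls right on the bar at column 282, centred between the fingers. I'll go down and grip.

```bash
python3 -m pendant '0 0 0.3 0 94; 0 0 0.8 0 94; 0 0 1.2 0 94; 0 0 1.5 0 94; 0 0 1.68 0 94; 0 0 1.68 0 94; 0 0 1.68 0 60; 0 0 1.68 0 40; 0 0 1.68 0 30; 0 0 1.68 0 20; 0 0 1.68 0 10; 0 0 1.68 0 5; 0 0 1.68 0 5; 0 0 1.68 0 5; 0 0 1.68 0 5; 0 0 1.68 0 5'
python3 - <<'E'
from wp import *
np.set_printoptions(precision=3,suppress=True)
s=manip.read_state(); i=manip.get_image("wrist"); j=manip.get_image("scene")
cv2.imwrite("pics/w6.png",i["image"][:,:,::-1])
a=cv2.resize(j["image"][120:300,150:330,::-1],None,fx=3.3,fy=3.3,interpolation=cv2.INTER_CUBIC)
cv2.imwrite("pics/cs6.png",a)
print(s["tool_pos"],yawx(s["tool_rot"])[0])
for th in (.25,.2,.15,.1,.05,0): print(th,units(rack(.3,0,250),s["tool_rot"],rack(th,0,250)))
E
```

```text
time: 9.28
tool_pos: [636.6, -121.1, 239.9]
tool_rot: [-3.14, -0.075, 0.005]
contact_force: [-11.2, 0.0, 3.4]
gripper_width: 21.3
[ 636.641 -121.098  239.9  ] 2.736703884316734
0.25 [-0.201  0.    -0.056]
0.2 [-0.404  0.001 -0.102]
0.15 [-0.609  0.001 -0.137]
0.1 [-0.816  0.002 -0.163]
0.05 [-1.024  0.002 -0.178]
0 [-1.232  0.003 -0.182]
```

View pics/w6.png

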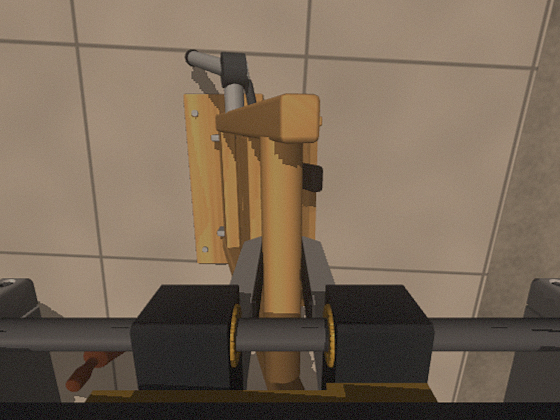

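View pics/cs6.png

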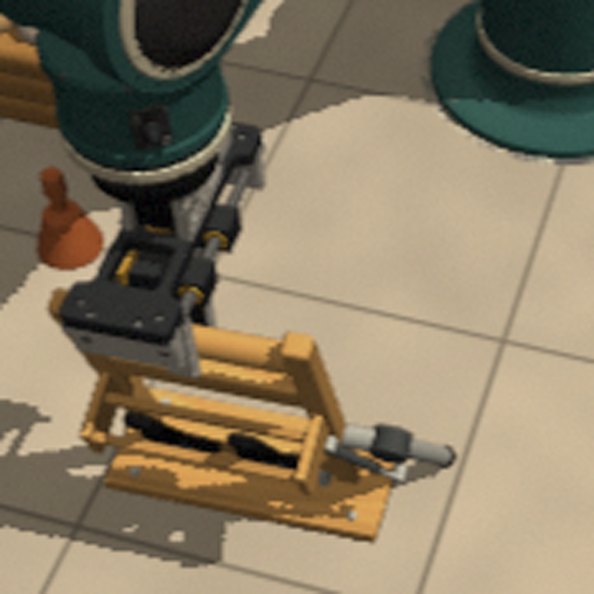

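The bar is gripped at 21.3 mm. Now I'll bring it along the arc to upright.

```bash
python3 -m pendant '-0.06 0 -0.02 0 5; -0.14 0 -0.04 0 5; -0.24 0 -0.065 0 5; -0.34 0 -0.09 0 5; -0.44 0 -0.11 0 5; -0.54 0 -0.125 0 5; -0.64 0 -0.14 0 5; -0.74 0 -0.155 0 5; -0.84 0 -0.165 0 5; -0.93 0 -0.172 0 5; -1.01 0 -0.177 0 5; -1.08 0 -0.18 0 5; -1.14 0 -0.182 0 5; -1.19 0 -0.182 0 5; -1.22 0 -0.182 0 5; -1.22 0 -0.182 0 5; -1.22 0 -0.182 0 5; -1.22 0 -0.182 0 5'
python3 - <<'E'
from wp import *
np.set_printoptions(precision=3,suppress=True)
s=manip.read_state(); i=manip.get_image("wrist"); j=manip.get_image("scene"); t=manip.get_image("top")
cv2.imwrite("pics/w7.png",i["image"][:,:,::-1])
a=cv2.resize(j["image"][120:300,150:330,::-1],None,fx=3.3,fy=3.3,interpolation=cv2.INTER_CUBIC)
cv2.imwrite("pics/cs7.png",a)
print(s["tool_pos"],s["contact_force"],s["gripper_width"])
g=s["tool_pos"]+yawx(s["tool_rot"])[1]@[0,0,-19]; dd=(g-C-20*ez); print("theta",np.arctan2(dd@ex,dd[2]),np.hypot(dd@ex,dd[2]))
for th in (-.08,0,.08):
  print(th,"tip scene",(proj(j,tip(th,1.92))-[150,120])*3.3+1,"wrist",wproj(s,i,tip(th,1.92)),"post+ top scene",(proj(j,rack(th,80,280))-[150,120])*3.3+1,"hub",(proj(j,rack(th,125,100))-[150,120])*3.3+1,wproj(s,i,rack(th,125,100)))
E
```

```text
time: 11.62
tool_pos: [565.0, -124.7, 251.3]
tool_rot: [3.14, 0.076, 0.001]
contact_force: [0.1, -5.6, -17.6]
gripper_width: 21.3
[ 565.032 -124.745  251.294] [  0.143  -5.611 -17.581] 21.303908892251773
theta 0.004144062981410068 250.29637349029883
-0.08 tip scene [443.854 466.253] wrist [258.078  59.57 ] post+ top scene [339.605 217.295] hub [402.296 402.484] [273.252  69.82 ]
0 tip scene [444.038 464.055] wrist [257.452  59.188] post+ top scene [330.504 239.912] hub [399.726 410.488] [281.886  69.74 ]
0.08 tip scene [444.17  462.014] wrist [256.972  58.794] post+ top scene [321.279 265.02 ] hub [397.145 419.061] [290.52   69.775]
```

View pics/w7.png

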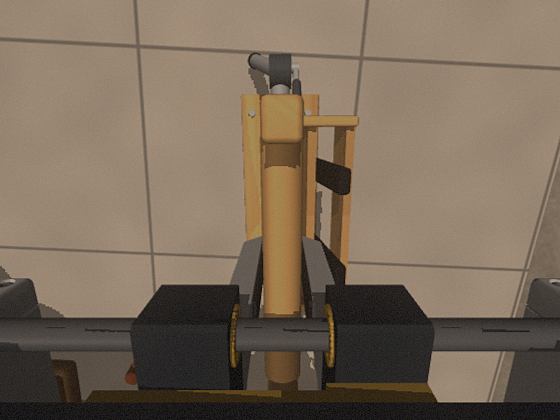

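View pics/cs7.png

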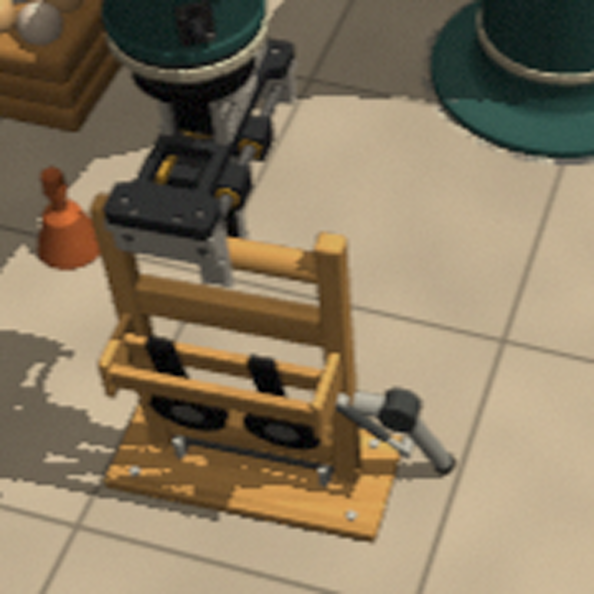

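The rack is upright: the hub is at (401,411) and the post top at (331,240), both matching tilt 0. I'll ease the upward pull slightly and let it settle.

```bash
python3 -m pendant '0 0 0.02 0 5; 0 0 0.03 0 5; 0 0 0.03 0 5; 0 0 0.03 0 5; 0 0 0.03 0 5; 0 0 0.03 0 5; 0 0 0.03 0 5; 0 0 0.03 0 5'
python3 - <<'E'
from wp import *
np.set_printoptions(precision=3,suppress=True)
s=manip.read_state(); t=manip.get_image("top"); i=manip.get_image("wrist")
cv2.imwrite("pics/t8.png",t["image"][:,:,::-1])
print(s["tool_pos"],s["contact_force"],s["gripper_width"],s["qvel"])
g=s["tool_pos"]+yawx(s["tool_rot"])[1]@[0,0,-19]; dd=(g-C-20*ez); print("theta",np.arctan2(dd@ex,dd[2]))
print(manip.read_state()["tool_pos"])
E
```

```text
time: 12.78
tool_pos: [566.2, -124.7, 251.0]
tool_rot: [3.14, 0.076, 0.005]
contact_force: [0.5, -3.9, 5.1]
gripper_width: 21.6
[ 566.173 -124.704  250.987] [ 0.513 -3.899  5.066] 21.552718823434898 [ 0.001 -0.001 -0.001  0.001  0.     0.001  0.   ]
theta 0.008481462348323046
[ 566.189 -124.689  250.979]
```

View pics/t8.png

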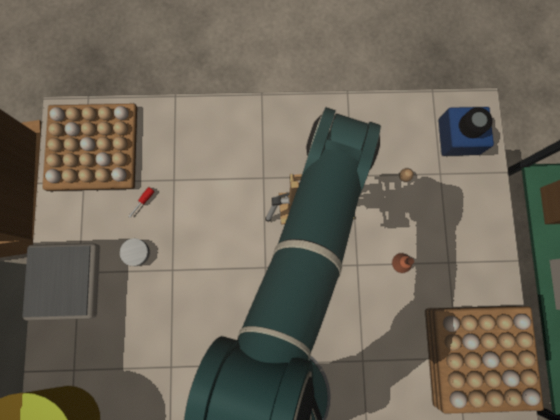

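The bystanders are where they started: egg (407,174), bell (402,262), screwdriver (143,200) and tin (134,252). The arm is still and the grip is firm.

```bash
python3 -c "
from station import manip
print(manip.hand_in())"
```

```text
the job is handed in; nothing more can be done
None
```

I handed the job in at about 13 s with the rack upright, the kickstand down and the gripper still holding the top bar; the hand-in reports no verdict.

- **Kickstand:** I pushed the leg down over centre with the shut fingers while the rack still leaned back. The rubber foot then showed within about 2 pixels of where a fully-down leg (1.92 rad) should be, in both the wrist and scene views.
- **Rack:** I gripped the bar from above and brought it upright along its arc. The last measured tilt was about +0.01 rad, worked out from the gripper's position, and the hub and post in the scene view matched upright. The fingers were at 21.6 mm on the 22 mm bar and the joints were still.
- **Grip force:** I could not read the finger contact force directly. The gripper holds at its fixed half force, about 30 N, well above the 2 N needed.
- **Correction:** Lifting left a vertical pull of about 18 N on the bar, so I lowered the gripper slightly. That cut it to about 5 N.
- **Other things on the counter:** In the last top view the egg, bell, screwdriver and tin were where they started. No check failed.

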